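# Free a jammed star-wheel canister feeder

### The arm

A 6-joint arm with a two-finger parallel gripper is mounted at the origin on a cart in front of the work surface, level with it; the furniture and walls round the work are solid. World frame = base frame: x ahead of the robot, y to its left, z up, the work surface at z = 0. Lengths are in mm, angles in degrees, forces in N, time in s.
With the tool pointing down it reaches from about 300 to 850 mm from the base axis. Payload 4.2 kg.
Tool frame: the origin (TCP) lies at the very end of the fingers, on their centre line; the grasp point (between the pads) lies 19 mm behind it; z points along the fingers, y is the line along which they close (so a half turn about z gives the same grasp; the last joint's range is limited). The gripper opens to 91 mm and grips with 3 to 60 N. Pads are 32 mm wide; open, the fingers measure 118 mm over their backs; the gripper's body (76 mm by 178 mm) begins 60 mm behind the grasp point.
Start: joints at [67.724, 18.312, 89.639, -0, 72.044, -1.146], TCP at [207.289, 536.353, 213.976] pointing down, gripper open.
Joint ranges: [-177.97, 177.97], [-48.28, 115.42], [12.27, 149.76], [-77.06, 257.06], [2.81, 150.46], [-146.56, 146.56]. Speed limits (degrees/s): [147.25, 147.25, 180, 180, 180, 180].

### API

Orientations are given as [roll, pitch, yaw] about the fixed x, y, z axes, in that order (R = Rz(yaw) Ry(pitch) Rx(roll)).
In Python, from workcell import * gives the robot as it stands.
- The arm moves only by the tool move_arm, never from a script. Its argument "motion" is a list of rows, each a list of 3 entries, a list of its own where there are three numbers: the finger opening in mm, from 0 to 91.2, then the shift along the world's x, y, z in units of 25 mm (1.0 is 25 mm), then the turn, a rotation vector about the world's x, y, z in units of 4 degrees (1.0 is 4 degrees). In form: [[grip, [x, y, z], [ax, ay, az]], ...]. A call has 1 to 20 rows; each row shifts and turns the commanded pose from where the row before left it; what a row does not reach is not made up. A row lasts 1/12 s, in which the tool goes at most 41.7 mm and 7.16 degrees, less where a joint would pass 70% of its speed; a pose out of reach is approached as far as the arm can. A call with a number of a shift or a turn outside -1 to 1 is refused whole. A call with a gripper value outside its range is refused whole. The fingers move at their own pace and stop on an object; "grip_force" is the grip in N (left out, the last holds). Time passes only in rows, so rows that do not move let the fingers close. It gives the time, the measured TCP pose, the force, the opening and the grip force at its end, in the units of the state.
- state(): the state, without advancing time (a new reading comes with each control period).
- grab_frame(name): name is "scene" or "top"; returns the picture (400x640x3 uint8, blue, green, red); there is no depth.
- camera_info(name): a dict with "fx", "fy", "cx", "cy" (pixels), "k1" (the pictures are not rectified: a ray, as slopes to the right and down, at radius r is drawn at 1 + k1 r^2 times it, then the intrinsics apply), "rvec" (rotation vector, rad) and "tvec" (3), from world to camera coordinates, as OpenCV has them. Camera axes: x right, y down, z forward; pixel columns grow to the right and rows downward; lengths in mm; the calibration is good to about 2 mm. A picture is of the moment at which its call begins. camera_info takes no time and is no camera call.
- job_done(): hands the job in; it is judged then, once.
The state is a dict: "time_s": time; "qpos": joint angles; "qvel": joint speeds; "effort": joint torques, N m; "ee_pos": TCP position; "ee_rot": TCP orientation; "force": force on the tool from outside, world axes, zero at the start; "torque": the same for the moment, N m; "gripper_width": finger opening in mm; "gripper_force": force on a finger pad.
Only numpy, scipy, OpenCV 4.12 (cv2) and the standard library are available. Lean on these libraries where they do the work, as an engineer would, in place of code of your own. Each camera call takes 0.05 s, during which the arm holds its last target. There are 200 camera calls.

### The job

The canister feeder has stalled: the first canister of the queue is caught half-way into the star wheel, pinched between a tooth and the lane's rail while the drive still pulls. With the closed fingers gently nudge that canister straight back up the lane, against the sprung queue but without crushing it or pushing the wheel, until the tooth slips past and the wheel clicks round to its stop; then ease it forward, without letting the queue shoot, until it stands fully home in the next pocket. Finally take the canister that the wheel has delivered to the outlet and stand it upright in the steel tray, leaving the other things on the bench alone.

Things in the scene. Friction and masses are not known exactly. Their poses are not given: they have to be found in the camera images.
- feeder: fixed grey bench feeder: housing 150 x 150 mm round the wheel, 74 mm wide arm under the lane. Origin: on the wheel's axis at bench level. Its +x points from the wheel out along the middle of the infeed lane (canisters come in towards -x), z up. Canisters slide on its flat top, 26 mm above the bench. Nothing on wheel or rails is higher than 47 mm above the bench, so the upper 30 mm of each canister is free
- star_wheel (a joint): turn of the white star wheel, rad, growing anticlockwise from above. Six U-shaped pockets 35.6 mm wide, 60 degrees apart; teeth reach 57 mm from the axis. A drive pulls it on all the time with about 0.2 N m, and turns it slowly (up to 1.5 s) once free. Stalled at 0.1 to 0.2; at its stop, 1.047, an empty pocket faces the lane and the delivered canister is at the outlet
- wheel_axis (a point): point on the vertical axis of the wheel, 45 mm above the bench. The wheel is 12 mm thick, its top face 44 mm above the bench, with a low hub cap to 47 mm; closed fingers fit above it between axis and jammed canister
- lane_mouth (a point): fixed point in the middle of the lane between the rounded noses of its two steel rails, 64 mm from the axis, 26 mm above the bench (on the flat top). Rails 20 mm high, 35 mm apart, up to 170 mm from the axis. From the left rail (seen from the wheel) a guide rail of 64 mm radius, 20 mm high, goes round the wheel to the outlet
- can_b_mid (a point): jammed canister, first in the lane: film canister with push-on lid, 33 mm across, 51 mm high, about 30 g, upright; point at its centre, 25.5 mm above its foot. Starts 62 to 68 mm from the axis. Thin-walled: bears up to 13 N from the fingers
- load_pocket (a point): fixed point where the jammed canister's centre must finally be: in the pocket facing the lane, 46 mm from the axis along the feeder's +x, 51.5 mm above the bench
- can_c_mid (a point): second canister in the lane, touching the first: film canister with push-on lid, 33 mm across, 51 mm high, about 30 g, upright; point at its centre, 25.5 mm above its foot
- can_d_mid (a point): third canister in the lane, touching the second. Behind it the black plunger of a spring stop, clamped by hand at a place not measured, presses the queue to the wheel with 2.5 to 4 N. After a soft travel its rubber buffer (2.5 N/mm) takes over, 1 to 3 mm before the tooth comes free. Like the others: film canister with push-on lid, 33 mm across, 51 mm high, about 30 g, upright
- can_a_mid (a point): canister in the pocket ahead of the jam, which the wheel will carry to the outlet: film canister with push-on lid, 33 mm across, 51 mm high, about 30 g, upright; point at its centre, 25.5 mm above its foot
- outlet (a point): fixed point where the delivered canister's centre comes to stand (within 3 mm): 46 mm from the axis, 120 degrees anticlockwise from the lane, 51.5 mm above the bench. It stands on the flat top in its pocket, open outward, and is lifted out upward
- tray: shallow open steel tray, fixed, outside 105 x 140 x 14 mm (x by y of its own frame), wall and floor 2.5 mm; origin at the centre of its underside
- petri_dish: bystander: flat culture dish 66 mm across, 14 mm high
- vial: bystander: small screw-cap vial 19 mm across, 52 mm high, near the tray
- cover_slip_box: bystander: small flat carton 48 x 48 x 18 mm near the tray
- tally: bystander: round tally counter 56 x 51 x 23 mm between robot, feeder and tray
- tweezers: bystander: steel tweezers 139 mm long, lying flat
Things that resemble listed ones, but are neither listed nor needed, are in the scene too. What is shaped like the part that bears can_d_mid but yellow is not meant. What is shaped like the part that bears can_a_mid but yellow is not meant.

How it is judged (in metres and radians):
On the way, in this order (a step that is already met when the one before it is completed fails the run):
1. the jammed canister has been nudged back and the wheel has turned to its stop (value of joint star_wheel above 1.02 rad and x of can_b_mid in the frame of feeder above 0.06 m), for 0.1 s.
2. the canister that was jammed stands fully home in the next pocket (value of joint star_wheel above 1.02 rad and horizontal distance between can_b_mid and load_pocket below 0.0035 m and angle between can_b_mid's own z axis and vertical below 0.12 rad), for 0.2 s.
At the end, for the whole second after the job is handed in: Wheel at its stop (over 1.02 rad); the once jammed canister upright in the pocket facing the lane, within 3.5 mm; the other two upright in the lane, closed up behind it within 5 mm; the delivered one upright, still and released on the floor of the tray (all of step 2 and x of can_c_mid in the frame of feeder between 0.074 and 0.084 m and y of can_c_mid in the frame of feeder between -0.006 and 0.006 m and angle between each of can_c_mid, can_d_mid, can_a_mid's own z axis and vertical below 0.12 rad and x of can_d_mid in the frame of feeder between 0.107 and 0.117 m and y of can_d_mid in the frame of feeder between -0.006 and 0.006 m and x of can_a_mid in the frame of tray between -0.034 and 0.034 m and y of can_a_mid in the frame of tray between -0.052 and 0.052 m and z of can_a_mid in the frame of tray between 0.022 and 0.034 m and linear speed of can_a below 0.02 m/s); the robot touches nothing.
It fails at once if the jammed canister is pressed by the fingers with more than 13 N (contact force between the fingers and can_b above 13 N).
It fails at once if the arm or fingers push on the star wheel with more than 6 N (contact force between any of the fingers, the arm and star_wheel above 6 N).
It fails at once if the queue is let go and shoots forward (jammed canister faster than 0.3 m/s) (linear speed of can_b above 0.3 m/s).
It fails at once if a canister of the feeder is tipped over (angle between any of can_a_mid, can_b_mid, can_c_mid, can_d_mid's own z axis and vertical above 0.5 rad).
It fails at once if a bystander is shifted by more than 25 mm (distance of any of petri_dish, vial, cover_slip_box, tally, tweezers from where it was at the start of the episode above 0.025 m).
It also fails if it takes over 69 s, if anything falls off the work surface, if the arm or the gripper's body presses on something with over 40 N, if the wrist force passes 120 N, or if a joint passes its speed limit or range.

## Working session

There is one attempt and no reset: what is moved stays moved. The work goes in short steps, Python scripts to look and compute and a tool call to move; the robot and the scene stay as the last step left them, time stands still between calls to the robot, and variables do not carry over. Pictures are saved under pics/ and viewed, at most 10 in all, crops included, and the job is handed in when it is done.

Besides the shell and the picture viewer there is one more tool, called after "Call:" as name(argument=value, ...) on one line, values as JSON. move_arm: Moves the arm, as the interface text tells. Shifts and turns lie within -1 to 1; 1 stands for 25 mm of shift or 4 degrees of turn. Its arguments: {"type":"object","properties":{"motion":{"type":"array","items":{"type":"array"}},"grip_force":{"type":"number"}},"required":["motion"]}

```bash
mkdir -p pics; cat > h.py <<'E'
from workcell import *
import numpy as np, cv2
def cam(n):
    c=camera_info(n); R=cv2.Rodrigues(np.array(c["rvec"],float))[0]; return c,R,np.array(c["tvec"],float).ravel()
def p2w(n,u,v,z):
    c,R,t=cam(n); x=(u-c["cx"])/c["fx"]; y=(v-c["cy"])/c["fy"]
    a,b=x,y
    for _ in range(20):
        s=1+c["k1"]*(a*a+b*b); a,b=x/s,y/s
    d=R.T@np.array([a,b,1]); o=-R.T@t
    return o+d*(z-o[2])/d[2]
def w2p(n,P):
    c,R,t=cam(n); q=R@np.array(P,float)+t; a,b=q[0]/q[2],q[1]/q[2]; s=1+c["k1"]*(a*a+b*b)
    return np.array([c["fx"]*a*s+c["cx"],c["fy"]*b*s+c["cy"]])
E
python3 - <<'E'
from h import *
print(state())
for n in("scene","top"):
    cv2.imwrite(f"pics/{n}0.png",grab_frame(n)); c,R,t=cam(n); print(c,-R.T@t)
E
```

```text
{'time_s': 0.0, 'qpos': array([ 6.77229624e+01,  1.83499031e+01,  8.97065132e+01, -1.95027679e-03,
        7.20450727e+01, -1.14538387e+00]), 'qvel': array([0.02026674, 0.00142301, 0.05505195, 0.07159967, 0.12909296,
       0.04367105]), 'effort': array([-2.50295263e-03, -4.12467921e+01, -2.31967682e+01,  7.23969075e-02,
        4.59585583e-02, -1.28035686e-04]), 'ee_pos': array([207.10293732, 535.85365461, 213.1369948 ]), 'ee_rot': array([-1.79898494e+02, -1.74842928e-04,  1.58868949e+02]), 'force': array([-0.28379788,  0.64160888, -0.06683736]), 'torque': array([-0.0110389 ,  0.02063284, -0.06424999]), 'gripper_force': 0.0, 'gripper_width': 91.05467795037089}
{'fx': 400.6136072490989, 'fy': 400.6136072490989, 'cx': 317.8966183391044, 'cy': 197.3318169942667, 'k1': -0.04128125214487553, 'rvec': array([ 2.11413827, -0.75253635,  0.39871813]), 'tvec': array([-369.80971214,  233.05566353,  769.78562877])} [ -27.74762927 -595.20654797  654.67802321]
{'fx': 507.093416723948, 'fy': 507.093416723948, 'cx': 320.3259656466407, 'cy': 202.72681281443965, 'k1': -0.1273257464453989, 'rvec': array([ 2.13881956, -2.18380964,  0.1182738 ]), 'tvec': array([3.03149743e-01, 4.77644027e+02, 1.25522492e+03])} [ 332.83186207  -12.92464405 1301.07241068]
```

View pics/top0.png

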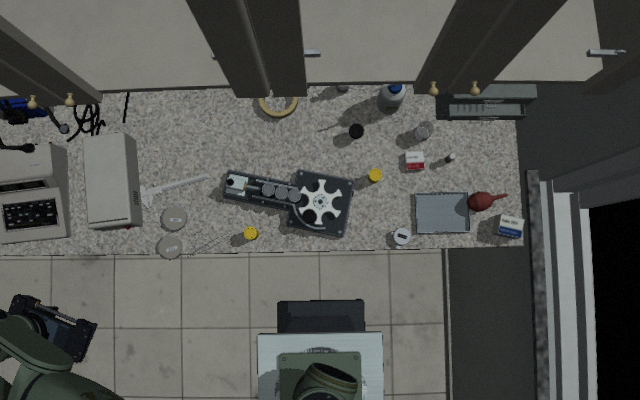

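View pics/scene0.png

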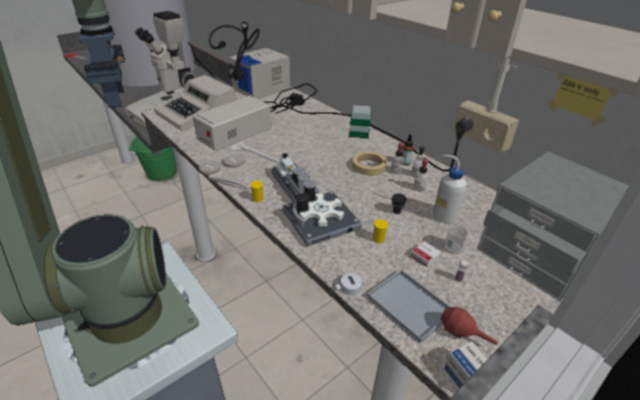

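The top view shows the feeder (wheel about (321,202), lane running left to (228,183)), the tray at (442,213), the tally at (401,237), and yellow decoys at (375,176) and (250,233). I'll enlarge the feeder and tray area.

```bash
python3 - <<'E'
from h import *
t=cv2.imread("pics/top0.png")
cv2.imwrite("pics/c1.png",cv2.resize(t[155:250,215:375],None,fx=5,fy=5,interpolation=cv2.INTER_CUBIC))
g=cv2.cvtColor(t,cv2.COLOR_BGR2GRAY)
m=(g[160:240,290:355]>170).astype(np.uint8)
n,l,s,c=cv2.connectedComponentsWithStats(m)
i=1+np.argmax(s[1:,4]); u,v=c[i]+[290,160]; print("wheel blob",s[i],u,v,p2w("top",u,v,44))
ys,xs=np.nonzero(l==i); (a,b),r=cv2.minEnclosingCircle(np.c_[xs,ys].astype(np.float32)); print("circ",a+290,b+160,r,p2w("top",a+290,b+160,44))
for p in[(416,193),(469,192),(471,232),(417,233)]: print(p,p2w("top",*p,14))
for p in [(401,237),(375,176),(449,158),(414,161)]: print(p,p2w("top",*p,20))
E
```

```text
wheel blob [ 10  20  41  44 396] 320.32575757575756 201.3510101010101 [479.07331876  -9.75274746  44.        ]
circ 319.6494846343994 201.6752586364746 21.749881744384766 [478.29449262  -8.04871404  44.        ]
(416, 193) [ 498.98900348 -255.90808333   14.        ]
(469, 192) [ 498.82811547 -394.57292832   14.        ]
(471, 232) [ 395.33681045 -394.38170344   14.        ]
(417, 233) [ 396.21894832 -254.27285292   14.        ]
(401, 237) [ 386.7586912 -211.9589048   20.       ]
(375, 176) [ 544.26922912 -151.03850441   20.        ]
(449, 158) [ 587.85448731 -345.14306625   20.        ]
(414, 161) [ 581.48407028 -253.2700775    20.        ]
```

View pics/c1.png

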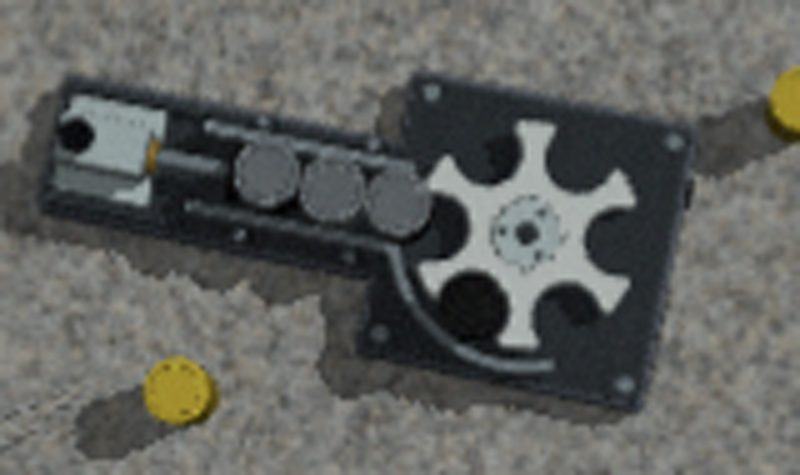

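The crop shows the hub at (526,233), the grey lids of B (399,202), C (332,188) and D (267,173), and A's dark lid at (473,305). The rails run on both sides of the lane, with the guide rail below.

```bash
python3 - <<'E'
from h import *
f=lambda U,V,z:p2w("top",(U+.5)/5-.5+215,(V+.5)/5-.5+155,z)
H=f(526,233,47)[:2]
B,C,D,A=[f(*p,77)[:2] for p in[(399,202),(332,188),(267,173),(473,305)]]
hole=[f(*p,26)[:2] for p in[(432,92),(675,142),(625,384),(379,334)]]
print("hub",H,"house",np.mean(hole,0)); print(B,C,D,A)
d=(D-B)/np.linalg.norm(D-B); print("spacing",np.linalg.norm(D-C),np.linalg.norm(C-B))
print("yaw",np.degrees(np.arctan2(d[1],d[0])),"hubyaw",np.degrees(np.arctan2(*(D-H)[::-1])))
e1=hole[0]-hole[1];e2=hole[3]-hole[2]; print("house yaw",[np.degrees(np.arctan2(e[1],e[0])) for e in(e1,e2)])
for P in(B,C,D,A): print(np.linalg.norm(P-H),(P-H)@d,(P-H)@[-d[1],d[0]])
E
```

```text
hub [479.1303872   -8.45931522] house [479.36426013  -9.21063083]
[492.13445712  52.96376539] [499.71745037  85.56311439] [507.79722203 117.28266782] [441.05255559  17.83044883]
spacing 32.732442318689955 33.469677941207436
yaw 76.3138691265363 hubyaw 77.15712954952123
house yaw [np.float64(77.01312541392983), np.float64(77.30801400075583)]
62.78455754840011 62.75586101165597 1.8980451085476342
96.2499061783941 96.22375649558097 2.243462776335754
128.96834386203366 128.9543762083384 1.8980451085476373
46.27172953509822 16.533975734314627 43.21690179300658
```

Call:
move_arm(motion=[[0,[0.5,-1,0],[0,0,0.1]],[0,[0.5,-1,0],[0,0,0.1]],[0,[0.5,-1,0],[0,0,0.1]],[0,[0.5,-1,0],[0,0,0.1]],[0,[0.5,-1,0],[0,0,0.1]],[0,[0.5,-1,0],[0,0,0.1]],[0,[0.5,-1,0],[0,0,0.1]],[0,[0.5,-1,0],[0,0,0.1]],[0,[0.5,-1,0],[0,0,0.1]],[0,[0.5,-1,0],[0,0,0.1]],[0,[0.5,-1,0],[0,0,0.1]],[0,[0.5,-1,0],[0,0,0.1]],[0,[0.5,-1,0],[0,0,0.1]],[0,[0.5,-1,0],[0,0,0.1]],[0,[0.5,-1,0],[0,0,0.1]],[0,[0.5,-1,0],[0,0,0.1]],[0,[0.5,-1,0],[0,0,0.1]],[0,[0.5,-1,0],[0,0,0.1]],[0,[0.5,-1,0],[0,0,0.1]],[0,[0.5,-1,0],[0,0,0.1]]])

```text
time_s: 1.77
ee_pos: [457.4, 35.0, 213.7]
ee_rot: [180.0, -0.0, 166.9]
force: [0.5, 0.2, 0.7]
gripper_width: 1.0
gripper_force: 0.0
```

Call:
move_arm(motion=[[0,[0.54,-0.4,0],[0,0,0]],[0,[0.54,-0.4,0],[0,0,0]],[0,[0,0,-1],[0,0,0]],[0,[0,0,-1],[0,0,0]],[0,[0,0,-1],[0,0,0]],[0,[0,0,-1],[0,0,0]],[0,[0,0,-1],[0,0,0]],[0,[0,0,0],[0,0,0]],[0,[0,0,0],[0,0,0]],[0,[0,0,0],[0,0,0]]])

```text
time_s: 2.6
ee_pos: [485.2, 16.4, 90.0]
ee_rot: [180.0, 0.1, 166.9]
force: [-0.4, 0.4, 0.6]
gripper_width: 0.5
gripper_force: 0.0
```

```bash
python3 - <<'E'
from h import *
t=grab_frame("top");s=grab_frame("scene"); cv2.imwrite("pics/top1.png",t);cv2.imwrite("pics/scene1.png",s)
print(state()["ee_pos"],state()["force"])
print([w2p("scene",[484.6,15.4,z]) for z in(88,150)],w2p("scene",[479,-9,47]),w2p("scene",[493,55,77]))
cv2.imwrite("pics/c2.png",cv2.resize(s[140:250,250:400],None,fx=5,fy=5,interpolation=cv2.INTER_CUBIC))
E
```

```text
[485.57285646  16.40915489  90.58985373] [0.29294814 0.15070301 0.66187173]
[array([315.76031653, 187.0190019 ]), array([316.12818412, 165.49759944])] [320.07420117 205.9554335 ] [308.31772457 182.24519676]
```

View pics/c2.png

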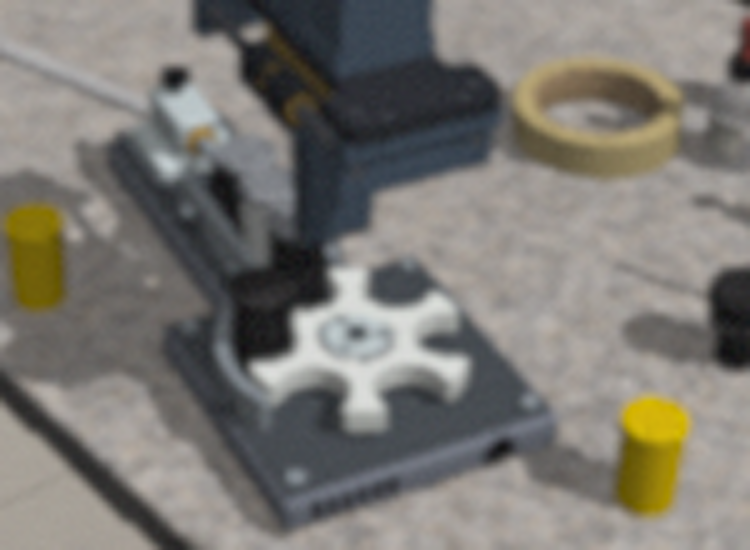

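The fingers sit between the hub (crop (355,332)) and B, clear of both, with the tip at about (316,188) as predicted. I'll descend, then nudge.

Call:
move_arm(motion=[[0,[0,0,-0.6],[0,0,0]],[0,[0,0,-0.5],[0,0,0]],[0,[0,0,-0.42],[0,0,0]],[0,[0,0,0],[0,0,0]],[0,[0.018,0.078,0],[0,0,0]],[0,[0.018,0.078,0],[0,0,0]],[0,[0,0,0],[0,0,0]],[0,[0,0,0],[0,0,0]]])

```text
time_s: 3.37
ee_pos: [485.9, 20.4, 51.8]
ee_rot: [180.0, 0.1, 166.9]
force: [-1.1, -0.3, -0.4]
gripper_width: 0.6
gripper_force: 0.0
```

Call:
move_arm(motion=[[0,[0.009,0.039,0],[0,0,0]],[0,[0.009,0.039,0],[0,0,0]],[0,[0,0,0],[0,0,0]],[0,[0,0,0],[0,0,0]]])

```text
time_s: 3.7
ee_pos: [485.7, 22.2, 51.0]
ee_rot: [180.0, 0.0, 166.9]
force: [0.7, -0.1, -1.0]
gripper_width: 0.3
gripper_force: 0.0
```

Call:
move_arm(motion=[[0,[0.009,0.039,0],[0,0,0]],[0,[0,0,0],[0,0,0]],[0,[0,0,0],[0,0,0]]])

```text
time_s: 3.95
ee_pos: [485.9, 23.2, 51.0]
ee_rot: [180.0, -0.0, 166.9]
force: [-0.2, 0.2, -0.2]
gripper_width: 0.1
gripper_force: 0.0
```

Call:
move_arm(motion=[[0,[0.009,0.039,0],[0,0,0]],[0,[0,0,0],[0,0,0]],[0,[0,0,0],[0,0,0]]])

```text
time_s: 4.2
ee_pos: [486.1, 24.2, 51.0]
ee_rot: [180.0, -0.0, 166.9]
force: [-0.3, -0.4, -1.0]
gripper_width: 0.6
gripper_force: 0.0
```

Call:
move_arm(motion=[[0,[0.009,0.039,0],[0,0,0]],[0,[0,0,0],[0,0,0]],[0,[0,0,0],[0,0,0]]])

```text
time_s: 4.45
ee_pos: [486.3, 25.2, 51.0]
ee_rot: [180.0, -0.0, 166.9]
force: [0.7, 0.1, -0.7]
gripper_width: 0.6
gripper_force: 0.0
```

Call:
move_arm(motion=[[0,[0.009,0.039,0],[0,0,0]],[0,[0,0,0],[0,0,0]],[0,[0,0,0],[0,0,0]]])

```text
time_s: 4.7
ee_pos: [486.6, 26.2, 51.0]
ee_rot: [180.0, 0.0, 166.9]
force: [-0.0, 0.2, 1.1]
gripper_width: 0.3
gripper_force: 0.0
```

Call:
move_arm(motion=[[0,[0.009,0.039,0],[0,0,0]],[0,[0,0,0],[0,0,0]],[0,[0,0,0],[0,0,0]]])

```text
time_s: 4.95
ee_pos: [486.6, 26.7, 51.0]
ee_rot: [-180.0, -0.0, 166.9]
force: [0.1, -2.4, -0.4]
gripper_width: 0.6
gripper_force: 1.7
```

Call:
move_arm(motion=[[0,[0.009,0.039,0],[0,0,0]],[0,[0,0,0],[0,0,0]],[0,[0,0,0],[0,0,0]]])

```text
time_s: 5.2
ee_pos: [486.7, 26.9, 51.1]
ee_rot: [-179.9, -0.0, 166.9]
force: [-1.0, -7.0, 1.9]
gripper_width: 0.6
gripper_force: 3.5
```

Call:
move_arm(motion=[[0,[0.004,0.016,0],[0,0,0]],[0,[0,0,0],[0,0,0]],[0,[0,0,0],[0,0,0]]])

```text
time_s: 5.45
ee_pos: [486.7, 27.0, 51.1]
ee_rot: [-179.9, -0.0, 166.9]
force: [-0.7, -8.8, 2.6]
gripper_width: 0.4
gripper_force: 4.2
```

Call:
move_arm(motion=[[0,[0.003,0.012,0],[0,0,0]],[0,[0,0,0],[0,0,0]],[0,[0,0,0],[0,0,0]]])

```text
time_s: 5.7
ee_pos: [486.7, 27.1, 51.2]
ee_rot: [-179.8, -0.0, 166.9]
force: [-2.1, -8.8, 3.5]
gripper_width: 0.6
gripper_force: 4.5
```

The reading is near 10 N and includes an upward component, so the push is probably too high and tilting the canister. I'll back off, tilt the tool 4° so the tip leads, go 2.5 mm lower, and push again.

Call:
move_arm(motion=[[0,[-0.03,-0.12,0],[0,0,0]],[0,[0,0,-0.05],[0.5,-0.11,0]],[0,[0,0,-0.05],[0.5,-0.11,0]],[0,[0,0,0],[0,0,0]],[0,[0.009,0.039,0],[0,0,0]],[0,[0,0,0],[0,0,0]],[0,[0,0,0],[0,0,0]]])

```text
time_s: 6.28
ee_pos: [486.9, 27.1, 48.6]
ee_rot: [175.9, -0.0, 166.9]
force: [0.3, 0.2, -0.3]
gripper_width: 0.3
gripper_force: 0.0
```

Call:
move_arm(motion=[[0,[0.009,0.039,0],[0,0,0]],[0,[0,0,0],[0,0,0]],[0,[0,0,0],[0,0,0]]])

```text
time_s: 6.53
ee_pos: [487.0, 28.0, 48.5]
ee_rot: [175.9, -0.0, 166.9]
force: [-0.1, 0.1, -0.1]
gripper_width: 0.6
gripper_force: 0.0
```

Call:
move_arm(motion=[[0,[0.009,0.039,0],[0,0,0]],[0,[0,0,0],[0,0,0]],[0,[0,0,0],[0,0,0]]])

```text
time_s: 6.78
ee_pos: [487.0, 28.5, 48.5]
ee_rot: [175.9, -0.1, 166.9]
force: [-0.4, -1.7, 0.4]
gripper_width: 0.4
gripper_force: 1.1
```

Call:
move_arm(motion=[[0,[0.006,0.026,0],[0,0,0]],[0,[0,0,0],[0,0,0]],[0,[0,0,0],[0,0,0]]])

```text
time_s: 7.03
ee_pos: [487.1, 28.6, 48.5]
ee_rot: [176.0, -0.0, 166.9]
force: [-1.8, -4.8, 1.9]
gripper_width: 0.3
gripper_force: 2.6
```

Call:
move_arm(motion=[[0,[0.006,0.026,0],[0,0,0]],[0,[0,0,0],[0,0,0]],[0,[0,0,0],[0,0,0]]])

```text
time_s: 7.28
ee_pos: [487.1, 28.8, 48.6]
ee_rot: [176.0, -0.0, 166.9]
force: [-1.1, -7.5, 2.3]
gripper_width: 0.5
gripper_force: 3.6
```

Call:
move_arm(motion=[[0,[0.004,0.016,0],[0,0,0]],[0,[0,0,0],[0,0,0]],[0,[0,0,0],[0,0,0]]])

```text
time_s: 7.53
ee_pos: [487.3, 29.0, 48.6]
ee_rot: [176.0, -0.0, 166.9]
force: [-2.1, -6.9, 2.9]
gripper_width: 0.5
gripper_force: 4.0
```

Call:
move_arm(motion=[[0,[0.004,0.016,0],[0,0,0]],[0,[0,0,0],[0,0,0]],[0,[0,0,0],[0,0,0]]])

```text
time_s: 7.78
ee_pos: [487.5, 29.4, 48.6]
ee_rot: [176.0, -0.0, 166.9]
force: [-2.1, -8.1, 2.7]
gripper_width: 0.6
gripper_force: 4.0
```

Call:
move_arm(motion=[[0,[0.004,0.016,0],[0,0,0]],[0,[0,0,0],[0,0,0]],[0,[0,0,0],[0,0,0]]])

```text
time_s: 8.03
ee_pos: [487.6, 29.9, 48.6]
ee_rot: [176.0, -0.0, 166.9]
force: [-1.7, -6.3, 1.5]
gripper_width: 0.2
gripper_force: 3.7
```

```bash
python3 - <<'E'
from h import *
t=grab_frame("top");s=grab_frame("scene");st=state();print(st["ee_pos"],st["force"],st["gripper_force"])
a=cv2.resize(s[155:235,280:360],None,fx=5,fy=5,interpolation=cv2.INTER_CUBIC);b=cv2.resize(t[165:245,265:345],None,fx=5,fy=5,interpolation=cv2.INTER_CUBIC)
cv2.imwrite("pics/c3.png",np.hstack([a,b]))
E
```

```text
[487.63419156  29.87529213  48.58885705] [-1.86784096 -8.13784026  1.94830776] 3.743244856595993
```

View pics/c3.png

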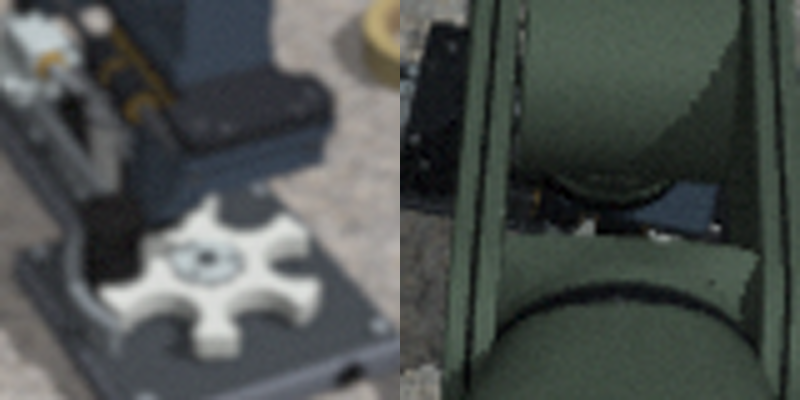

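The wheel is visible and still stalled (hub at crop (205,262)). The canister is sliding back at a steady 7–8 N, so I'll continue in small steps.

Call:
move_arm(motion=[[0,[0.004,0.016,0],[0,0,0]],[0,[0,0,0],[0,0,0]],[0,[0,0,0],[0,0,0]]])

```text
time_s: 8.38
ee_pos: [487.7, 30.3, 48.6]
ee_rot: [176.0, -0.0, 166.9]
force: [-1.6, -6.4, 2.3]
gripper_width: 0.4
gripper_force: 3.6
```

Call:
move_arm(motion=[[0,[0.004,0.016,0],[0,0,0]],[0,[0,0,0],[0,0,0]],[0,[0,0,0],[0,0,0]]])

```text
time_s: 8.63
ee_pos: [487.9, 30.7, 48.6]
ee_rot: [176.0, -0.0, 166.9]
force: [-1.2, -7.3, 1.6]
gripper_width: 0.3
gripper_force: 3.6
```

Call:
move_arm(motion=[[0,[0.004,0.016,0],[0,0,0]],[0,[0,0,0],[0,0,0]],[0,[0,0,0],[0,0,0]]])

```text
time_s: 8.88
ee_pos: [487.9, 31.2, 48.5]
ee_rot: [176.0, -0.0, 166.9]
force: [-0.6, -7.0, 1.9]
gripper_width: 0.2
gripper_force: 3.5
```

Call:
move_arm(motion=[[0,[0.004,0.016,0],[0,0,0]],[0,[0,0,0],[0,0,0]],[0,[0,0,0],[0,0,0]]])

```text
time_s: 9.13
ee_pos: [488.0, 31.6, 48.5]
ee_rot: [176.0, -0.0, 166.9]
force: [-0.7, -7.2, 1.2]
gripper_width: 0.3
gripper_force: 3.5
```

Call:
move_arm(motion=[[0,[0.004,0.016,0],[0,0,0]],[0,[0.004,0.016,0],[0,0,0]],[0,[0,0,0],[0,0,0]],[0,[0,0,0],[0,0,0]]])

```text
time_s: 9.47
ee_pos: [488.2, 32.4, 48.5]
ee_rot: [176.0, -0.0, 166.9]
force: [-1.2, -6.5, 2.1]
gripper_width: 0.4
gripper_force: 3.4
```

Call:
move_arm(motion=[[0,[0.004,0.016,0],[0,0,0]],[0,[0.004,0.016,0],[0,0,0]],[0,[0,0,0],[0,0,0]],[0,[0,0,0],[0,0,0]]])

```text
time_s: 9.8
ee_pos: [488.5, 33.3, 48.5]
ee_rot: [176.0, -0.0, 166.9]
force: [-0.9, -5.7, 1.7]
gripper_width: 0.7
gripper_force: 3.2
```

Call:
move_arm(motion=[[0,[0.004,0.016,0],[0,0,0]],[0,[0,0,0],[0,0,0]],[0,[0,0,0],[0,0,0]]])

```text
time_s: 10.05
ee_pos: [488.6, 33.8, 48.6]
ee_rot: [176.0, -0.0, 166.9]
force: [-0.8, -4.9, 1.5]
gripper_width: 0.4
gripper_force: 3.1
```

Call:
move_arm(motion=[[0,[0.004,0.016,0],[0,0,0]],[0,[0,0,0],[0,0,0]],[0,[0,0,0],[0,0,0]]])

```text
time_s: 10.3
ee_pos: [488.7, 34.2, 48.5]
ee_rot: [176.0, -0.0, 166.9]
force: [-1.1, -6.3, 1.8]
gripper_width: 0.4
gripper_force: 3.1
```

Call:
move_arm(motion=[[0,[0.004,0.016,0],[0,0,0]],[0,[0.004,0.016,0],[0,0,0]],[0,[0,0,0],[0,0,0]],[0,[0,0,0],[0,0,0]]])

```text
time_s: 10.63
ee_pos: [488.9, 35.1, 48.5]
ee_rot: [176.0, -0.0, 166.9]
force: [0.3, -5.4, 1.2]
gripper_width: 0.2
gripper_force: 2.8
```

Call:
move_arm(motion=[[0,[0.004,0.016,0],[0,0,0]],[0,[0.004,0.016,0],[0,0,0]],[0,[0,0,0],[0,0,0]],[0,[0,0,0],[0,0,0]]])

```text
time_s: 10.97
ee_pos: [489.1, 36.0, 48.5]
ee_rot: [176.0, -0.0, 166.9]
force: [-1.2, -5.0, 0.9]
gripper_width: 0.4
gripper_force: 2.6
```

```bash
cat > w.py <<'E'
from h import *
import sys
s=grab_frame("scene");cv2.imwrite("pics/s_%s.png"%sys.argv[1],s);st=state();print(st["ee_pos"],st["force"],st["gripper_force"])
# brightness on a circle of radius 50 on the wheel top: tooth angles in feeder frame
d=np.radians(77.1);g=cv2.cvtColor(s,cv2.COLOR_BGR2GRAY);r=[]
for a in range(0,360,5):
    p=w2p("scene",[479.2+50*np.cos(d+np.radians(a)),-8.9+50*np.sin(d+np.radians(a)),44]); r.append(int(g[int(round(p[1])),int(round(p[0]))]))
print([a*5 for a,x in enumerate(r) if x>150])
E
python3 w.py a; python3 - <<'E'
import sys; sys.path.insert(0,'.')
from h import *
s=cv2.imread('pics/scene0.png');g=cv2.cvtColor(s,cv2.COLOR_BGR2GRAY);d=np.radians(77.1)
r=[]
for a in range(0,360,5):
    p=w2p("scene",[479.2+50*np.cos(d+np.radians(a)),-8.9+50*np.sin(d+np.radians(a)),44]); r.append(int(g[int(round(p[1])),int(round(p[0]))]))
print([a*5 for a,x in enumerate(r) if x>150])
E
```

```text
[489.09259151  35.95286257  48.5335865 ] [-0.79326115 -5.48095006  0.79700085] 2.6379087567329407
[100, 105, 110, 115, 120, 125, 160, 165, 170, 175, 220, 225, 230, 235, 270, 275, 280, 285, 290]
[95, 100, 105, 110, 115, 150, 155, 160, 165, 210, 215, 220, 225, 265, 270, 275, 280, 285, 330, 335, 340]
```

The wheel has followed by about 8°, so the push is working.

Call:
move_arm(motion=[[0,[0.004,0.016,0],[0,0,0]],[0,[0.004,0.016,0],[0,0,0]],[0,[0,0,0],[0,0,0]],[0,[0,0,0],[0,0,0]]])

```text
time_s: 11.35
ee_pos: [489.3, 36.8, 48.5]
ee_rot: [176.0, -0.0, 166.9]
force: [-0.7, -4.7, 1.5]
gripper_width: 0.4
gripper_force: 2.6
```

Call:
move_arm(motion=[[0,[0.004,0.016,0],[0,0,0]],[0,[0.004,0.016,0],[0,0,0]],[0,[0,0,0],[0,0,0]],[0,[0,0,0],[0,0,0]]])

```text
time_s: 11.68
ee_pos: [489.4, 37.4, 48.5]
ee_rot: [176.0, -0.0, 166.9]
force: [-0.4, -6.3, 0.4]
gripper_width: 0.3
gripper_force: 3.0
```

```bash
python3 w.py b
```

```text
[489.4223351   37.40111152  48.51071117] [-1.018963   -5.98780735  1.71576024] 2.9906747862696648
[105, 110, 115, 120, 125, 165, 170, 175, 180, 220, 225, 230, 235, 240, 275, 280, 285, 290, 295]
```

Call:
move_arm(motion=[[0,[0.004,0.016,0],[0,0,0]],[0,[0,0,0],[0,0,0]],[0,[0,0,0],[0,0,0]]])

```text
time_s: 11.98
ee_pos: [489.5, 37.7, 48.5]
ee_rot: [176.0, -0.0, 166.9]
force: [-0.9, -6.5, 1.9]
gripper_width: 0.7
gripper_force: 3.3
```

Call:
move_arm(motion=[[0,[0.004,0.016,0],[0,0,0]],[0,[0,0,0],[0,0,0]],[0,[0,0,0],[0,0,0]]])

```text
time_s: 12.23
ee_pos: [489.6, 37.9, 48.5]
ee_rot: [176.0, -0.0, 166.9]
force: [-1.4, -7.7, 1.4]
gripper_width: 0.8
gripper_force: 3.6
```

```bash
python3 w.py c
```

```text
[489.59228901  37.90172086  48.51227512] [-1.25270998 -6.57815739  1.19622758] 3.625336065888405
[115, 120, 125, 130, 135, 175, 180, 185, 230, 235, 240, 245, 250, 285, 290, 295, 300, 305]
```

Call:
move_arm(motion=[[0,[0,0,0],[0,0,0]],[0,[0,0,0],[0,0,0]],[0,[0,0,0],[0,0,0]],[0,[0,0,0],[0,0,0]]])

```text
time_s: 12.62
ee_pos: [489.6, 37.9, 48.5]
ee_rot: [176.0, -0.0, 166.9]
force: [-1.0, -6.6, 1.6]
gripper_width: 0.7
gripper_force: 3.6
```

```bash
python3 w.py d
```

```text
[489.59005246  37.90012282  48.50877419] [-0.88312953 -7.14942676  1.7707912 ] 3.621269278228283
[130, 135, 140, 145, 150, 190, 195, 200, 205, 245, 250, 255, 260, 265, 305, 310, 315, 320, 325]
```

Free — the wheel is turning. I'll hold until it reaches the stop.

Call:
move_arm(motion=[[0,[0,0,0],[0,0,0]],[0,[0,0,0],[0,0,0]],[0,[0,0,0],[0,0,0]],[0,[0,0,0],[0,0,0]],[0,[0,0,0],[0,0,0]],[0,[0,0,0],[0,0,0]],[0,[0,0,0],[0,0,0]],[0,[0,0,0],[0,0,0]],[0,[0,0,0],[0,0,0]],[0,[0,0,0],[0,0,0]],[0,[0,0,0],[0,0,0]],[0,[0,0,0],[0,0,0]]])

```text
time_s: 13.67
ee_pos: [489.6, 37.9, 48.5]
ee_rot: [176.0, -0.0, 166.9]
force: [-0.8, -8.3, 1.9]
gripper_width: 0.2
gripper_force: 3.6
```

```bash
python3 w.py e; python3 w.py f
```

```text
[489.59626585  37.90355491  48.51937614] [-1.81565741 -6.81419919  2.21090647] 3.6203940957784653
[145, 150, 155, 160, 205, 210, 215, 220, 255, 260, 265, 270, 275, 320, 325, 330, 335]
[489.57228379  37.92495628  48.49863063] [ 0.09229948 -7.40864993  1.02013042] 3.620263673365116
[145, 150, 155, 160, 205, 210, 215, 220, 255, 260, 265, 270, 275, 320, 325, 330, 335]
```

The teeth are at 150/210/270/330°, so the wheel is at its stop. Now I'll ease the queue forward at about 12 mm/s, rising slightly to clear the hub.

Call:
move_arm(motion=[[0,[-0.009,-0.039,0],[0,0,0]],[0,[-0.009,-0.039,0.01],[0,0,0]],[0,[-0.009,-0.039,0.01],[0,0,0]],[0,[-0.009,-0.039,0.01],[0,0,0]],[0,[-0.009,-0.039,0.01],[0,0,0]],[0,[-0.009,-0.039,0.01],[0,0,0]],[0,[-0.009,-0.039,0.01],[0,0,0]],[0,[-0.009,-0.039,0.01],[0,0,0]],[0,[-0.009,-0.039,0.01],[0,0,0]],[0,[-0.009,-0.039,0.01],[0,0,0]],[0,[-0.009,-0.039,0.01],[0,0,0]],[0,[-0.009,-0.039,0],[0,0,0]],[0,[-0.009,-0.039,0],[0,0,0]],[0,[-0.009,-0.039,0],[0,0,0]],[0,[-0.009,-0.039,0],[0,0,0]],[0,[-0.009,-0.039,0],[0,0,0]]])

```text
time_s: 15.1
ee_pos: [486.1, 23.5, 51.0]
ee_rot: [175.9, -0.0, 166.9]
force: [-1.6, -2.9, -0.7]
gripper_width: 0.4
gripper_force: 1.5
```

```bash
python3 w.py g
```

```text
[486.02533163  23.38742531  50.94680578] [-0.25599931 -2.46759538 -1.07508554] 1.575939953327179
[145, 150, 155, 160, 205, 210, 215, 220, 255, 260, 265, 270, 275, 320, 325]
```

Call:
move_arm(motion=[[0,[-0.009,-0.039,0],[0,0,0]],[0,[-0.009,-0.039,0],[0,0,0]],[0,[-0.009,-0.039,0],[0,0,0]],[0,[-0.009,-0.039,0],[0,0,0]],[0,[-0.009,-0.039,0],[0,0,0]],[0,[-0.009,-0.039,0],[0,0,0]],[0,[-0.009,-0.039,0],[0,0,0]],[0,[-0.009,-0.039,0],[0,0,0]],[0,[-0.009,-0.039,0],[0,0,0]]])

```text
time_s: 15.9
ee_pos: [484.1, 14.7, 51.0]
ee_rot: [175.9, -0.0, 166.9]
force: [-1.2, -3.0, -0.1]
gripper_width: 0.1
gripper_force: 1.4
```

Call:
move_arm(motion=[[0,[-0.009,-0.039,0],[0,0,0]],[0,[-0.009,-0.039,0],[0,0,0]],[0,[0,0,0],[0,0,0]]])

```text
time_s: 16.15
ee_pos: [483.6, 12.7, 51.0]
ee_rot: [175.9, -0.0, 166.9]
force: [-0.4, -2.8, 0.0]
gripper_width: 0.6
gripper_force: 1.4
```

Call:
move_arm(motion=[[0,[-0.009,-0.039,0],[0,0,0]],[0,[-0.009,-0.039,0],[0,0,0]],[0,[0,0,0],[0,0,0]]])

```text
time_s: 16.4
ee_pos: [483.2, 10.8, 51.0]
ee_rot: [175.9, -0.0, 166.9]
force: [-0.9, -3.0, -0.7]
gripper_width: 0.6
gripper_force: 1.4
```

Call:
move_arm(motion=[[0,[-0.009,-0.039,0],[0,0,0]],[0,[-0.009,-0.039,0],[0,0,0]],[0,[0,0,0],[0,0,0]]])

```text
time_s: 16.65
ee_pos: [483.0, 9.2, 51.1]
ee_rot: [175.9, -0.0, 166.8]
force: [0.4, 0.1, -0.2]
gripper_width: 0.0
gripper_force: 0.0
```

B is seated and contact is gone. I'll back off, lift, straighten the tool and go above the outlet, opening the fingers.

Call:
move_arm(motion=[[0,[-0.02,-0.1,0.04],[0,0,0]],[0,[0,0,0.6],[0,0,0]],[0,[0,0,1],[0,0,0]],[0,[0,0,1],[-0.5,0.11,0]],[0,[0,0,0.4],[-0.5,0.11,0]],[60,[-0.6,-0.5,0],[0,0,0]],[60,[-0.7,-0.4,0],[0,0,0]],[60,[-0.6,-0.26,0],[0,0,0]],[60,[0,0,0],[0,0,0]],[60,[0,0,0],[0,0,0]]])

```text
time_s: 17.48
ee_pos: [434.7, -22.6, 127.3]
ee_rot: [180.0, 0.1, 166.8]
force: [-0.1, 0.5, 0.5]
gripper_width: 30.7
gripper_force: 0.0
```

```bash
python3 - <<'E'
from h import *
t=grab_frame("top");s=grab_frame("scene");st=state();print(st["ee_pos"],st["gripper_width"])
a=cv2.resize(s[150:250,270:370],None,fx=5,fy=5,interpolation=cv2.INTER_CUBIC)
print([(w2p("scene",P)-[270,150])*5 for P in([435.2,-22.4,26],[435.2,-22.4,77],[489.5,35.9,77])])
cv2.imwrite("pics/c4.png",a)
E
```

```text
[435.82167064 -22.41241372 127.29647243] 39.28370140496774
[array([197.69726698, 362.30208984]), array([198.19262458, 279.11535326]), array([209.98288387, 180.84275346])]
```

View pics/c4.png

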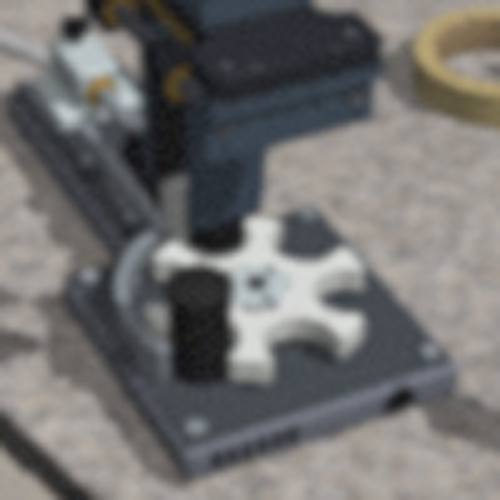

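A stands upright at the outlet (lid at crop (198,284), predicted (198,279)) and B is in its pocket behind the gripper. I'll finish opening, descend and grip gently.

Call:
move_arm(motion=[[60,[0,0,0],[0,0,0]],[60,[0,0,0],[0,0,0]],[60,[0,0,0],[0,0,0]],[60,[0,0,-0.8],[0,0,0]],[60,[0,0,-0.8],[0,0,0]],[60,[0,0,-0.8],[0,0,0]],[60,[0,0,-0.7],[0,0,0]],[60,[0,0,0],[0,0,0]],[60,[0,0,0],[0,0,0]]], grip_force=8)

```text
time_s: 18.33
ee_pos: [434.4, -22.4, 49.0]
ee_rot: [-180.0, -0.1, 166.9]
force: [-0.1, 0.2, 0.9]
gripper_width: 59.9
gripper_force: 0.0
```

Call:
move_arm(motion=[[40,[0,0,0],[0,0,0]],[36,[0,0,0],[0,0,0]],[30,[0,0,0],[0,0,0]],[25,[0,0,0],[0,0,0]],[25,[0,0,0],[0,0,0]],[25,[0,0,0],[0,0,0]],[25,[0,0,0],[0,0,0]],[25,[0,0,0],[0,0,0]]])

```text
time_s: 19.0
ee_pos: [435.2, -22.6, 50.1]
ee_rot: [180.0, 0.1, 166.9]
force: [-0.3, -0.8, 6.1]
gripper_width: 32.4
gripper_force: 8.0
```

Call:
move_arm(motion=[[25,[0,0,0.1],[0,0,0]],[25,[0,0,0.2],[0,0,0]],[25,[0,0,0.4],[0,0,0]],[25,[0,0,0.8],[0,0,0]],[25,[0,0,1],[0,0,0]],[25,[0,0,1],[0,0,0]],[25,[0,0,0],[0,0,0]],[25,[0,0,0],[0,0,0]]])

```text
time_s: 19.67
ee_pos: [435.4, -22.6, 138.1]
ee_rot: [180.0, 0.2, 166.9]
force: [-0.4, 0.3, -0.3]
gripper_width: 32.9
gripper_force: 8.0
```

```bash
python3 - <<'E'
from h import *
s=grab_frame("scene");st=state();print(st["ee_pos"],st["gripper_width"],st["force"])
a=cv2.resize(s[120:240,250:370],None,fx=5,fy=5,interpolation=cv2.INTER_CUBIC)
cv2.imwrite("pics/c5.png",a)
E
```

```text
[434.36639781 -22.4802402  136.98837481] 32.89774718300616 [-0.29907064  0.38497447  0.51300904]
```

View pics/c5.png

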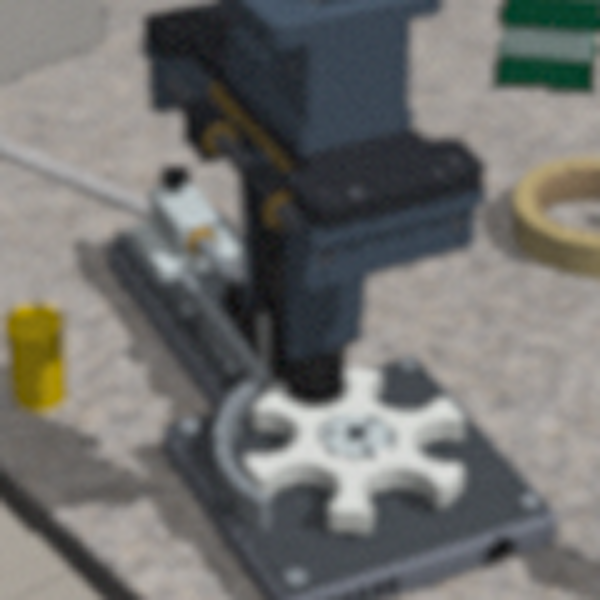

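A is held under the fingers (crop (315,375)) and the outlet pocket is empty. On to the tray.

Call:
move_arm(motion=[[25,[0.04,-0.5,0],[0,0,0]],[25,[0.04,-0.9,0],[0,0,0]],[25,[0.04,-1,0],[0,0,0]],[25,[0.04,-1,0],[0,0,0]],[25,[0.04,-1,0],[0,0,0]],[25,[0.04,-1,0],[0,0,0]],[25,[0.04,-1,0],[0,0,0]],[25,[0.04,-1,0],[0,0,0]],[25,[0.04,-1,0],[0,0,0]],[25,[0.04,-1,0],[0,0,0]],[25,[0.04,-1,0],[0,0,0]],[25,[0.04,-1,0],[0,0,0]],[25,[0,-0.7,0],[0,0,0]],[25,[0,0,-1],[0,0,0]],[25,[0,0,-1],[0,0,0]],[25,[0,0,-1],[0,0,0]],[25,[0,0,-0.8],[0,0,0]],[25,[0,0,0],[0,0,0]],[25,[0,0,0],[0,0,0]]])

```text
time_s: 21.3
ee_pos: [445.4, -324.0, 40.1]
ee_rot: [179.9, -0.3, 166.9]
force: [0.2, 0.4, -0.1]
gripper_width: 32.7
gripper_force: 8.0
```

Call:
move_arm(motion=[[25,[0,0,-0.24],[0,0,0]],[25,[0,0,-0.2],[0,0,0]],[25,[0,0,-0.04],[0,0,0]],[25,[0,0,0],[0,0,0]],[25,[0,0,0],[0,0,0]]])

```text
time_s: 21.72
ee_pos: [446.9, -325.2, 30.5]
ee_rot: [-180.0, 0.0, 166.9]
force: [-0.6, 0.2, 0.1]
gripper_width: 32.8
gripper_force: 8.0
```

Call:
move_arm(motion=[[25,[0,0,-0.03],[0,0,0]],[25,[0,0,0],[0,0,0]],[25,[0,0,0],[0,0,0]]])

```text
time_s: 21.97
ee_pos: [446.8, -325.1, 29.4]
ee_rot: [-180.0, 0.0, 166.9]
force: [-0.4, 0.1, 0.0]
gripper_width: 33.0
gripper_force: 8.0
```

Call:
move_arm(motion=[[25,[0,0,-0.03],[0,0,0]],[25,[0,0,0],[0,0,0]],[25,[0,0,0],[0,0,0]]])

```text
time_s: 22.22
ee_pos: [446.7, -325.0, 28.4]
ee_rot: [180.0, -0.0, 166.9]
force: [-0.7, -0.5, 0.4]
gripper_width: 33.1
gripper_force: 8.0
```

Call:
move_arm(motion=[[25,[0,0,-0.04],[0,0,0]],[25,[0,0,0],[0,0,0]],[25,[0,0,0],[0,0,0]]])

```text
time_s: 22.47
ee_pos: [446.7, -325.0, 27.4]
ee_rot: [180.0, -0.0, 166.9]
force: [0.1, 0.4, 0.6]
gripper_width: 32.8
gripper_force: 8.0
```

Call:
move_arm(motion=[[25,[0,0,-0.03],[0,0,0]],[25,[0,0,0],[0,0,0]],[25,[0,0,0],[0,0,0]]])

```text
time_s: 22.72
ee_pos: [446.7, -325.1, 26.7]
ee_rot: [180.0, -0.0, 166.9]
force: [0.5, -1.4, -1.2]
gripper_width: 32.8
gripper_force: 8.0
```

Call:
move_arm(motion=[[25,[0,0,-0.02],[0,0,0]],[25,[0,0,0],[0,0,0]],[25,[0,0,0],[0,0,0]]])

```text
time_s: 22.97
ee_pos: [446.8, -325.1, 26.6]
ee_rot: [180.0, 0.0, 166.9]
force: [-0.8, 0.5, 3.9]
gripper_width: 32.9
gripper_force: 8.0
```

Contact with the tray floor. I'll open slowly, rise and look.

Call:
move_arm(motion=[[36,[0,0,0],[0,0,0]],[40,[0,0,0],[0,0,0]],[50,[0,0,0],[0,0,0]],[65,[0,0,0],[0,0,0]],[65,[0,0,0],[0,0,0]],[65,[0,0,0],[0,0,0]],[65,[0,0,0.3],[0,0,0]],[65,[0,0,0.8],[0,0,0]],[65,[0,0,1],[0,0,0]],[65,[0,0,1],[0,0,0]],[65,[0,0,1],[0,0,0]],[65,[0,0,1],[0,0,0]],[65,[-1,-0.5,0.5],[0,0,0]],[65,[-1,-0.5,0],[0,0,0]],[65,[-1,-0.5,0],[0,0,0]],[65,[-1,-0.5,0],[0,0,0]],[65,[-1,-0.5,0],[0,0,0]],[65,[0,0,0],[0,0,0]]])

```text
time_s: 24.47
ee_pos: [318.1, -388.8, 166.9]
ee_rot: [-179.9, -0.1, 166.7]
force: [-1.1, -0.1, 0.3]
gripper_width: 65.0
gripper_force: 0.0
```

```bash
python3 - <<'E'
from h import *
t=grab_frame("top");s=grab_frame("scene");cv2.imwrite("pics/t9.png",t)
a=cv2.resize(t[160:245,270:480],None,fx=3.7,fy=3.7,interpolation=cv2.INTER_CUBIC)
print((w2p("top",[447,-325,54])-[270,160])*3.7,[(w2p("top",[479.2+r*.223,-8.9+r*.975,77])-[270,160])*3.7 for r in(46,79,112)])
cv2.imwrite("pics/c6.png",a);cv2.imwrite("pics/c7.png",cv2.resize(s[150:340,260:460],None,fx=3,fy=3,interpolation=cv2.INTER_CUBIC))
E
```

```text
[655.89323443 188.86709177] [array([116.17782445, 132.98690428]), array([ 67.18069035, 122.93804975]), array([ 18.32135329, 112.91940416])]
```

View pics/c6.png

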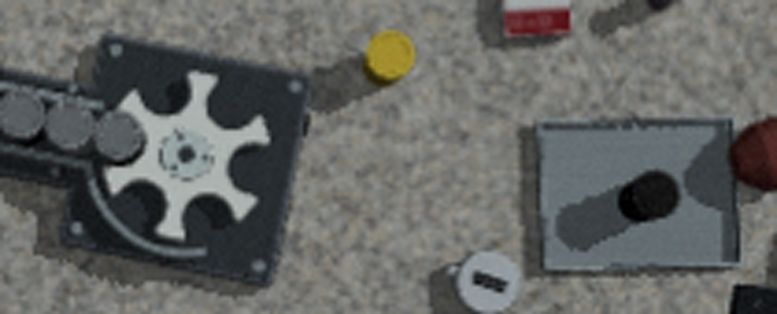

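View pics/c7.png

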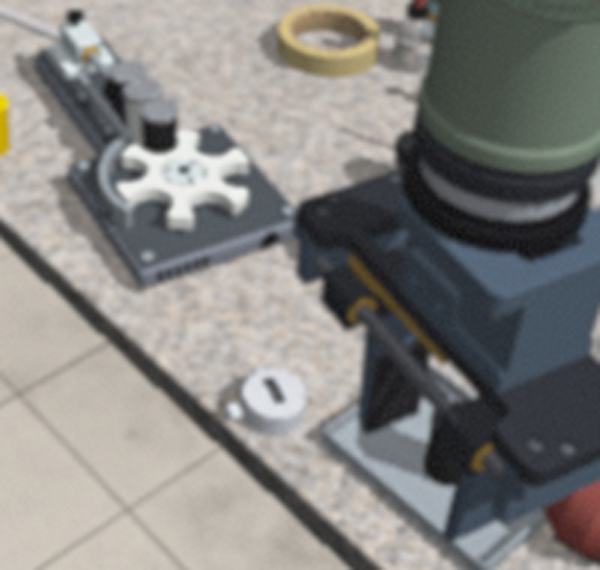

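The top view shows A upright near the tray centre (650,195). B (119,136), C (70,125) and D (22,115) are closed up against the seated pocket, and the wheel is at its stop. The bystanders in view (tally, carton, vial) haven't moved, so I'll hand in.

```bash
python3 -c "
from workcell import *
print(job_done())"
```

```text
the job is handed in; nothing more can be done
None
```

I cleared the jam, seated the canister in the next pocket with the wheel at its stop, and stood the delivered canister upright in the tray; I handed the job in at about 25 s, but no verdict came back.

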